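# Unlatch and slide off a test reader's battery cover

## Task

Open the battery bay of the white test reader: press its red snap tab all the way in, so that it stays down, and then push the blue cover by its yellow rib along the guides until it has come right out of them and lies flat, wholly inside the green catch tray. Do it with the fingertips alone: the cover is pushed and never lifted. Leave the sanitizer bottle, tape roll, grey cup and stapler where they stand, and move clear at the end.

Things in the scene. Friction and masses are not known exactly. Their poses are not given: they have to be found in the camera images.
- reader: White test reader, 297 x 160 mm, fixed. Origin on the bench (z = 0) below the middle of the cover's seat; z up, x the way the cover slides off, y across. All numbers here are mm in this frame. Console with display: x -125 to -46, top z 56. Seat: x -46 to 50, floor z 40, between white guides at y +-28 to +-41.5 (top z 51) whose lips reach over the cover's long edges. Outer shoulders: top z 38.
- tray_mid (a point): Centre of the green catch tray's floor, at x 110, y 0, z 40 in the reader's frame. The tray lies straight on from the seat and level with it: floor x 54 to 167, y -42 to 42, with a 5 mm thick rim up to z 50 at both sides and at the far end.
- tab (a joint): Red snap tab, slides straight down: 0 = up (cover locked), 0.010 m = fully in, at its stop. It takes about 3 N to move and stays wherever it is left (no return spring). The cover is free once it reads more than 0.0085.
- tab_top (a point): Centre of the tab's level top face, 26 x 26 mm, sides along the reader's x and y. In the reader's frame at x 42.5, y -60; z 64 when up, 54 when fully in. A red latch bar fixed to the tab crosses the guides at x 39.5 to 45.5 ahead of the cover: top z 48 when up, below the seat floor when in.
- cover: Loose blue plate, 80 (x) x 64 (y) x 5 mm, 60 to 130 g. Origin: centre of its underside; axes as the reader's. Seated, its origin is at about x -2, y 0, z 40 in the reader's frame (play 1.5 mm to each side, 2 mm under the lips). Freed, it slides along the reader's +x with friction under 2 N; it is out of the guides when its origin is past x 90 and meets the tray's end rim at x 127.
- rib (a point): Middle of the top edge of the yellow rib across the cover: 8 mm thick (x), 40 wide (y), 16 tall above the cover's top face, centred 12 mm ahead (+x) of the cover's centre. The point is 21 mm above the cover's underside (z 61 in the reader's frame). Behind it (-x) lie 48 mm of flat cover where a fingertip can come down to push.
- sanitizer: Loose clear bottle with a white cap, 64 mm across, 130 mm tall; origin at the centre of its foot. Bystander.
- tape_roll: Loose roll of tape lying flat, 72 mm across, 25 mm high; origin at the centre of its underside. Bystander.
- pen_cup: Loose empty grey cup, 64 mm across, 85 mm tall; origin at the centre of its foot. Bystander.
- stapler: Loose blue and black stapler, 130 (x) x 34 x 43 mm; origin at the centre of its underside. Bystander.

How it is judged (in metres and radians):
On the way, in this order (a step that is already met when the one before it is completed fails the run):
1. the tab is pressed in while the cover still lies in its seat (value of joint tab above 0.0085 m and x of cover in the frame of reader below 0.008 m), for 0.1 s.
2. the freed cover is pushed out of its guides (x of cover in the frame of reader above 0.091 m), for 0.1 s.
At the end, for the whole second after the job is handed in: The tab is still in (more than 8.5 mm); the cover lies at rest and flat (within 0.06 rad) on the tray floor (within 3 mm of its height), its centre 91 to 131 mm along the reader's x and within 16 mm of its middle line (value of joint tab above 0.0085 m and x of cover in the frame of reader between 0.091 and 0.131 m and y of cover in the frame of reader between -0.016 and 0.016 m and z of cover in the frame of reader between 0.037 and 0.043 m and angle between cover's own z axis and vertical below 0.06 rad and linear speed of cover below 0.01 m/s); the robot touches nothing.
It fails at once if the cover is lifted (more than 12 mm) or tipped up (z of cover in the frame of reader above 0.052 m or angle between cover's own z axis and vertical above 0.35 rad).
It fails at once if the sanitizer is disturbed (distance of sanitizer from where it was at the start of the episode above 0.02 m or angle between sanitizer's own z axis and vertical above 0.35 rad).
It fails at once if the tape roll is disturbed (distance of tape_roll from where it was at the start of the episode above 0.02 m or angle between tape_roll's own z axis and vertical above 0.35 rad).
It fails at once if the pen cup is disturbed (distance of pen_cup from where it was at the start of the episode above 0.02 m or angle between pen_cup's own z axis and vertical above 0.35 rad).
It fails at once if the stapler is disturbed (distance of stapler from where it was at the start of the episode above 0.02 m or angle between stapler's own z axis and vertical above 0.35 rad).
It also fails if it takes over 40 s, if anything falls off the work surface, if the arm or the gripper's body presses on something with over 40 N, if the wrist force passes 120 N, or if a joint passes its speed limit or range.

## Robot

A 6-joint arm with a two-finger parallel gripper is mounted at the origin on the work surface. World frame = base frame: x ahead of the robot, y to its left, z up, the work surface at z = 0. Lengths are in m, angles in degrees, forces in N, time in s.
With the tool pointing down it reaches from about 0.25 to 0.725 m from the base axis. Payload 9.7 kg.
Tool frame: the origin (TCP) lies midway between the tips of the shut fingers; the grasp point (between the pads) lies 19 mm behind it; z points along the fingers, y is the line along which they close (so a half turn about z gives the same grasp; the last joint's range is limited). The gripper opens to 85 mm and grips with 20 to 120 N. Pads are 22 mm wide; open, the fingers measure 114 mm over their backs; the gripper's body (76 mm by 85 mm) begins 54 mm behind the grasp point. The pads swing forward as they close: fully open they stand 13 mm farther back than shut.
Start: joints at [0, 4.979, 10.078, 95.1, 0, 90], TCP at [0.55, -0, 0.208] pointing down, gripper open.
Joint ranges: [-179.16, 179.16], [-48.56, 103.87], [-65.8, 70.77], [-126.05, 130.52], [-82.76, 87.17], [-180, 180]. Speed limits (degrees/s): [127.2, 127.2, 147.25, 180, 180, 180].

## Interface

Orientations are given as [roll, pitch, yaw] about the fixed x, y, z axes, in that order (R = Rz(yaw) Ry(pitch) Rx(roll)).
In Python, from workcell import bot gives the robot as it stands.
- The arm moves only by the shell command python3 -m crank 'ROWS' [FORCE]. ROWS is JSON, a list of rows, each an object with "gripper": the finger opening in mm, from 0 to 85.4; "travel": the shift along the tool's x, y, z in mm, a list of three; "twist": the turn, a rotation vector about the tool's x, y, z in rad, a list of three. In form: [{"gripper": gripper, "travel": [tx, ty, tz], "twist": [rx, ry, rz]}, ...]. A call has 1 to 12 rows; each row shifts and turns the commanded pose from where the row before left it, along the tool's axes as they then stand; what a row does not reach is not made up. A row lasts 1/8 s, in which the tool goes at most 62.5 mm and 10.7 degrees, less where a joint would pass 70% of its speed; a pose out of reach is approached as far as the arm can. A call is refused whole if a number of a shift passes 62.5 or a number of a turn 0.188, either way. A call with a gripper value outside its range is refused whole. The fingers move at their own pace and stop on an object; FORCE is the grip in N (left out, the last holds). Time passes only in rows, so rows that do not move let the fingers close. It gives the time, the measured TCP pose, the force, the opening and the grip force at its end, in the units of the state.
- bot.get_obs(): the state, without advancing time (a new reading comes with each control period).
- bot.camera(name): name is "scene" or "side" or "wrist"; returns the picture (384x512x3 uint8, red, green, blue); there is no depth.
- bot.calibration(name): a dict with "vfov" (degrees; the focal length in pixels is half the picture's height over the tangent of half this angle, whatever the lens; pixels are square), "cx", "cy" (the principal point, pixels), "camera_from_world" (4x4, takes a point from world to camera coordinates). Camera axes: x right, y down, z forward; pixel columns grow to the right and rows downward; lengths in m; the calibration is good to about 2 mm. A picture is of the moment at which its call begins: read the wrist's pose just before it. calibration takes no time and is no camera call; for the wrist camera it gives the pose at the moment of the call.
- bot.job_done(): hands the job in; it is judged then, once.
The state is a dict: "time": time; "q": joint angles; "qd": joint speeds; "joint_efforts": joint torques, N m; "ee_pos": TCP position; "tcp_rot": TCP orientation; "wrist_force": force on the tool from outside, world axes, zero at the start; "torque": the same for the moment, N m; "opening": finger opening in m; "grasp_force": force on a finger pad.
Only numpy, scipy, OpenCV 4.12 (cv2) and the standard library are available. Lean on these libraries where they do the work, as an engineer would, in place of code of your own. Each camera call takes 0.05 s, during which the arm holds its last target. There are 200 camera calls.

## Working session

There is one attempt and no reset: what is moved stays moved. The work goes in short steps, Python scripts to look and compute and a shell command to move; the robot and the scene stay as the last step left them, time stands still between calls to the robot, and variables do not carry over. Pictures are saved under pics/ and viewed, at most 10 in all, crops included, and the job is handed in when it is done.

```bash
mkdir -p pics; python3 - <<'E'
from workcell import bot
import cv2,numpy as np
o=bot.get_obs();print(o['time'],o['ee_pos'],o['tcp_rot'],o['opening'])
ims=[]
for n in ['scene','side']:
    im=bot.camera(n);cv2.imwrite(f'pics/{n}0.png',im[:,:,::-1]);c=bot.calibration(n);print(n,c['vfov'],c['cx'],c['cy'],np.round(c['camera_from_world'],3).tolist())
    np.save(f'pics/{n}0.npy',im)
E
```

```text
0.0 [ 5.49748811e-01 -1.91665860e-05  2.07000080e-01] [-1.79925769e+02  3.74085452e-04  8.99979369e+01] 0.08536885270639478
scene 47.534671142155716 259.2168920074064 187.28895215231637 [[0.246, 0.969, 0.02, -0.098], [0.704, -0.165, -0.691, -0.41], [-0.667, 0.184, -0.722, 1.342], [0.0, 0.0, 0.0, 1.0]]
side 55.89150440916973 253.24189523998302 197.38797862923255 [[-0.819, -0.573, -0.026, 0.478], [-0.237, 0.379, -0.894, 0.233], [0.522, -0.727, -0.446, 0.355], [0.0, 0.0, 0.0, 1.0]]
```

View pics/scene0.png

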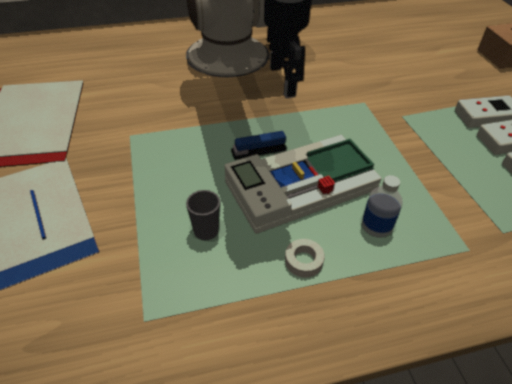

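View pics/side0.png

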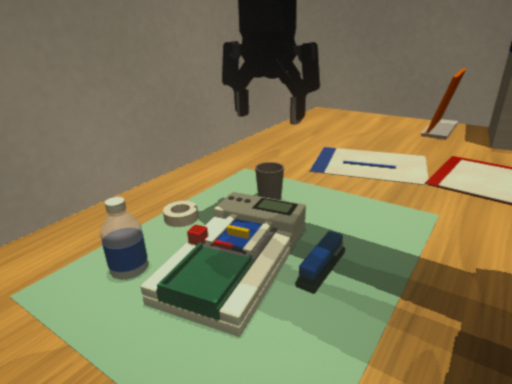

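The scene view shows the reader with its red tab at about (327,185), yellow rib at (297,170) and tray at (340,160). The cup, tape, bottle and stapler stand around it. In the side view the tab is at (198,234), the rib at (238,231) and the tray at (207,278).

```bash
cat > h.py <<'E'
import cv2,numpy as np
from workcell import bot
def cal(n):
    c=bot.calibration(n);return dict(f=192/np.tan(np.radians(c['vfov']/2)),cx=c['cx'],cy=c['cy'],T=np.array(c['camera_from_world']))
def ray(c,p):
    d=np.array([(p[0]-c['cx'])/c['f'],(p[1]-c['cy'])/c['f'],1.]);R=c['T'][:3,:3]
    return -R.T@c['T'][:3,3],R.T@d
def plane(c,p,z):
    o,d=ray(c,p);return o+d*(z-o[2])/d[2]
def tri(c1,p1,c2,p2):
    o1,d1=ray(c1,p1);o2,d2=ray(c2,p2)
    s=np.linalg.lstsq(np.c_[d1,-d2],o2-o1,rcond=None)[0]
    a=o1+s[0]*d1;b=o2+s[1]*d2;return (a+b)/2,np.linalg.norm(a-b)
def blobs(im,name,amin=20):
    h=cv2.cvtColor(im,cv2.COLOR_RGB2HSV)
    r={'red':[((0,170,90),(6,255,255)),((174,170,90),(180,255,255))],'yellow':[((18,130,90),(32,255,255))],
       'green':[((60,90,20),(90,255,130))],'blue':[((105,150,50),(128,255,255))]}[name]
    m=sum(cv2.inRange(h,np.array(a),np.array(b)) for a,b in r)
    n,l,s,c=cv2.connectedComponentsWithStats(m)
    k=[i for i in range(1,n) if s[i,4]>=amin];k.sort(key=lambda i:-s[i,4])
    return [(s[i,4],c[i],s[i,:4],(l==i).astype(np.uint8)) for i in k]
E
python3 - <<'E'
from h import *
for n in ['scene','side']:
    im=np.load(f'pics/{n}0.npy')
    for k in ['red','yellow','green']:
        for b in blobs(im,k)[:3]: print(n,k,b[0],b[1].round(1),b[2])
    g=blobs(im,'green')[0][3];c=cal(n)
    cn=max(cv2.findContours(g,0,2)[0],key=cv2.contourArea);h=cv2.convexHull(cn)
    q=cv2.approxPolyDP(h,6,True)[:,0];print('tray quad',[(tuple(p),plane(c,p,.04).round(3)[:2].tolist()) for p in q])
a,b=cal('scene'),cal('side')
S,D=np.load('pics/scene0.npy'),np.load('pics/side0.npy')
for k,f in [('yellow',lambda B:B[0]),('red',lambda B:B[0])]:
    print(k,tri(a,f(blobs(S,k))[1],b,f(blobs(D,k))[1]))
E
```

```text
scene red 545 [ 31.7 158.4] [  0 152  67  14]
scene red 108 [326.4 181.3] [319 176  15  11]
scene red 23 [312.7 170.4] [310 167   7   8]
scene yellow 51 [297.7 168.1] [293 162  11  13]
scene green 1550 [339.7 160.1] [308 140  64  41]
tray quad [((np.int32(371), np.int32(167)), [0.605, 0.197]), ((np.int32(336), np.int32(180)), [0.625, 0.108]), ((np.int32(308), np.int32(154)), [0.534, 0.077]), ((np.int32(349), np.int32(140)), [0.51, 0.185])]
side red 408 [449.4 169.8] [426 157  86  29]
side red 228 [197.1 232.9] [188 225  18  17]
side red 64 [222.4 243.1] [214 240  18   7]
side yellow 26440 [368.7 211. ] [117 107 395 277]
side yellow 10365 [ 43.8 302.7] [  0 201 116 183]
side yellow 193 [237.8 231.1] [227 225  22  13]
side green 3483 [204.1 278.4] [158 244  95  73]
tray quad [((np.int32(199), np.int32(244)), [0.635, 0.084]), ((np.int32(252), np.int32(259)), [0.536, 0.069]), ((np.int32(214), np.int32(316)), [0.507, 0.195]), ((np.int32(159), np.int32(297)), [0.593, 0.21]), ((np.int32(158), np.int32(284)), [0.614, 0.192])]
yellow (array([0.47086332, 0.0041286 , 0.06169396]), np.float64(0.20235796248948257))
red (array([ 0.35626733, -0.53502663,  0.00820774]), np.float64(0.024220455717866303))
```

```bash
python3 - <<'E'
from h import *
a,b=cal('scene'),cal('side')
t=tri(a,(326.4,181.3),b,(197.1,232.9));r=tri(a,(297.7,168.1),b,(237.8,231.1));g=tri(a,(339.7,160.1),b,(204.1,278.4))
print('tab',t,'rib',r,'tray',g)
# reader frame from rib (10,0), tab(42.5,-60), tray(110,0)
P=np.array([[10,0],[42.5,-60],[110,0]])/1e3;Q=np.array([r[0][:2],t[0][:2],g[0][:2]])
M,_=cv2.estimateAffinePartial2D(P,Q);print(M,np.degrees(np.arctan2(M[1,0],M[0,0])),np.hypot(M[0,0],M[1,0]))
print(abs(P@M[:,:2].T+M[:,2]-Q))
E
```

```text
tab (array([0.64052097, 0.07898023, 0.05771082]), np.float64(0.0007874838271319532)) rib (array([0.5884118 , 0.03468492, 0.05565809]), np.float64(0.0012009457905029755)) tray (array([0.56841502, 0.14164702, 0.03743558]), np.float64(0.004669025834270017))
[[-0.17845435 -1.04410849  0.58790006]
 [ 1.04410849 -0.17845435  0.02497909]] 99.69902006494104 1.0592490226407034
[[0.00229629 0.00073526]
 [0.00244129 0.00108073]
 [0.00014494 0.00181599]]
```

The tab (z 58, which includes its sides), rib (z 56) and tray (z 37) heights and spacings agree with the given sizes. The yaw is about 100°. Next I shut the fingers, turn along the reader and take a wrist view from above.

```bash
python3 -m crank '[{"gripper":0,"travel":[15,15,-10],"twist":[0,0,-0.085]},{"gripper":0,"travel":[15,15,-10],"twist":[0,0,-0.085]},{"gripper":0,"travel":[0,0,0],"twist":[0,0,0]},{"gripper":0,"travel":[0,0,0],"twist":[0,0,0]}]' 40
python3 - <<'E'
from h import *
o=bot.get_obs();c=cal('wrist');im=bot.camera('wrist');np.save('pics/w1.npy',im);np.savez('pics/w1c.npz',**c);cv2.imwrite('pics/w1.png',im[:,:,::-1])
print(o['ee_pos'],o['tcp_rot'],o['opening'])
for k in ['red','yellow','green','blue']:
    for b in blobs(im,k,60)[:3]: print(k,b[0],b[1].round(1),b[2])
a=cal('scene')
for n,p in dict(bottle=(380,226),tape=(305,258),cup=(205,232),stapler=(260,150)).items(): print(n,plane(a,p,0.01).round(3))
E
```

```text
time: 0.6
ee_pos: [0.5783, 0.0309, 0.227]
tcp_rot: [-179.9, 0.0, 99.7]
wrist_force: [0.5, 0.1, -0.7]
opening: 0.0124
grasp_force: 0.0
[0.57825748 0.03094142 0.2270287 ] [-1.79932852e+02  1.02532017e-03  9.96598865e+01] 0.01236213397978771
red 530 [318.3 141.6] [304 131  28  23]
red 147 [278.9 141.6] [266 139  26   6]
yellow 19684 [ 41.6 184. ] [  0   0  86 369]
yellow 16938 [468.1 194.4] [390   0 122 338]
yellow 254 [270.  168.5] [254 165  33   8]
green 7076 [270.3  85.5] [227  24  85 109]
blue 2160 [269.6 175.5] [248 145  44  61]
blue 1734 [164.4 179.7] [154 137  23  87]
blue 714 [381.4  84.9] [370  54  33  56]
bottle [0.74  0.162 0.01 ]
tape [ 0.778 -0.008  0.01 ]
cup [ 0.674 -0.179  0.01 ]
stapler [ 0.465 -0.015  0.01 ]
```

View pics/w1.png

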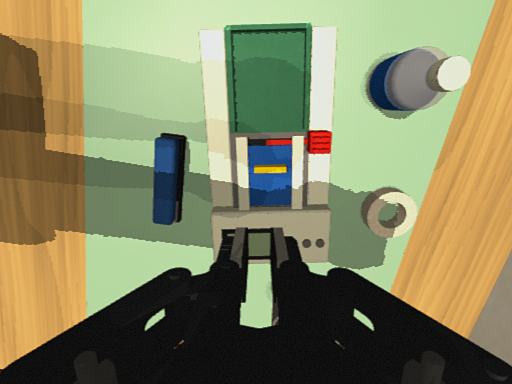

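The wrist view shows the reader upright in the picture. The tray spans (227-312, 24-133), the tab is near (320,142), the rib at (270,168) and the latch bar at (279,141). The bystanders are well to the sides.

```bash
python3 - <<'E'
from h import *
c=np.load('pics/w1c.npz');im=np.load('pics/w1.npy')
g=blobs(im,'green')[0][3];h=cv2.convexHull(max(cv2.findContours(g,0,2)[0],key=cv2.contourArea))
q=cv2.approxPolyDP(h,5,True)[:,0];print(q.tolist())
W=np.array([plane(c,p,.05)[:2] for p in h[:,0]]);rc=cv2.minAreaRect((W*1000).astype(np.float32));print('tray rect',rc)
rib=plane(c,(270,168.5),.061)[:2];print('rib',rib,'width',np.linalg.norm(plane(c,(254,168.5),.061)-plane(c,(287,168.5),.061)))
tab=plane(c,(321,142),.064)[:2];print('tab',tab,'w',[np.linalg.norm(plane(c,(304,140),.064)-plane(c,(332,140),.064)),np.linalg.norm(plane(c,(320,131),.064)-plane(c,(320,154),.064))])
y=np.radians([98.5,99.5,100.5])
for t in y:
    R=np.array([[np.cos(t),-np.sin(t)],[np.sin(t),np.cos(t)]])
    print(np.degrees(t),'tab-rib',R.T@(tab-rib)*1e3,'tray-rib',R.T@(np.array(rc[0])/1e3-rib)*1e3,'origin',rib-R@[.01,0])
# blob top-rows of the tab: brightness to separate top from sides
r=im[126:158,300:336].astype(int);print(r[:,20,0].tolist());print(r[12,:,0].tolist())
ys,xs=np.where(blobs(im,'blue')[0][3]);
E
```

```text
[[311, 27], [308, 129], [230, 132], [229, 30]]
tray rect ((573.49462890625, 133.67852783203125), (95.62429809570312, 116.2410888671875), 10.855239868164062)
rib [0.5929986  0.03387532] width 0.04063037497226725
tab [0.64670567 0.07614771] w [np.float64(0.033137775819157875), np.float64(0.027160254305026773)]
98.5 tab-rib [ 33.86964758 -59.36539998] tray-rib [101.58982124   4.53788337] origin [0.59447669 0.02398517]
99.5 tab-rib [ 32.82841998 -59.94746519] tray-rib [101.6535456    2.76420538] origin [0.59464908 0.02401247]
100.50000000000001 tab-rib [ 31.77719253 -60.51126983] tray-rib [101.68630531   0.98968538] origin [0.59482095 0.02404278]
[230, 230, 234, 233, 103, 95, 217, 237, 235, 237, 180, 153, 149, 235, 237, 237, 159, 165, 237, 235, 235, 237, 176, 160, 216, 236, 231, 175, 231, 231, 231, 230]
[230, 232, 235, 181, 108, 93, 100, 98, 94, 105, 178, 220, 209, 198, 198, 216, 226, 233, 237, 192, 149, 208, 235, 226, 231, 236, 237, 237, 238, 236, 231, 188, 175, 191, 190, 190]
```

Tab minus rib is (32.5, −60) as specified at a yaw near 100°. Moving over the tab.

```bash
python3 -m crank '[{"gripper":0,"travel":[16,38,0],"twist":[0,0,0]},{"gripper":0,"travel":[17,37,0],"twist":[0,0,0]},{"gripper":0,"travel":[0,0,40],"twist":[0,0,0]},{"gripper":0,"travel":[0,0,40],"twist":[0,0,0]},{"gripper":0,"travel":[0,0,40],"twist":[0,0,0]},{"gripper":0,"travel":[0,0,27],"twist":[0,0,0]},{"gripper":0,"travel":[0,0,0],"twist":[0,0,0]},{"gripper":0,"travel":[0,0,0],"twist":[0,0,0]}]'
python3 - <<'E'
from h import *
im=bot.camera('side');cv2.imwrite('pics/s2.png',cv2.resize(im[170:340,120:320,::-1],None,fx=3,fy=3))
E
```

```text
time: 1.65
ee_pos: [0.6473, 0.0761, 0.0822]
tcp_rot: [179.9, 0.0, 99.7]
wrist_force: [-0.1, -0.2, -0.1]
opening: 0.0001
grasp_force: 0.0
```

View pics/s2.png

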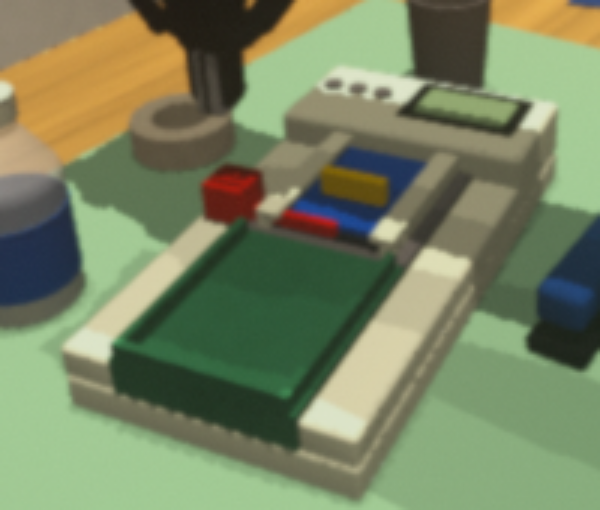

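The crop shows the shut fingertips at about (215,105) above and slightly behind the tab top at (233,180). I'll check whether the projection lands on the tab.

```bash
python3 - <<'E'
from h import *
print(bot.get_obs()['ee_pos'])
for n in ['side','scene']:
    c=cal(n)
    for P in [(.6473,.0761,.0822),(.6473,.0761,.064)]:
        p=c['T'][:3,:3]@P+c['T'][:3,3];u=p[:2]/p[2]*c['f']+[c['cx'],c['cy']];print(n,u,(u-[120,170])*3)
E
```

```text
[0.64767137 0.07627091 0.08256928]
side [194.1075604  218.32319633] [222.32268121 144.96958899]
side [195.1722919  227.71418687] [225.5168757  173.14256061]
scene [328.02541397 175.33342125] [624.07624192  16.00026374]
scene [326.81750035 181.76075792] [620.45250106  35.28227377]
```

```bash
python3 - <<'E'
from h import *
def pr(n,P):
    c=cal(n);p=c['T'][:3,:3]@P+c['T'][:3,3];return (p[:2]/p[2]*c['f']+[c['cx'],c['cy']]).round(1)
for n in ['side','scene']:
    print(n,[pr(n,(.55+s,0,.220)) for s in(-.045,.045)])
print(pr('wrist',bot.get_obs()['ee_pos']),pr('wrist',(.6467,.0761,.064)))
a=bot.camera('scene');b=bot.camera('side');w=bot.camera('wrist')
z=lambda im,x,y:cv2.resize(im[y:y+100,x:x+130,::-1],(390,300),interpolation=cv2.INTER_NEAREST)
cv2.imwrite('pics/m3.png',np.vstack([np.hstack([z(a,260,110),z(b,140,150)]),np.hstack([cv2.resize(w[150:350,130:390,::-1],(390,300)),z(np.load('pics/side0.npy'),200,50)])]))
E
```

```text
side [array([293.9, 139.3]), array([243.5, 130.5])]
scene [array([274.9,  80.8]), array([288.4, 107.8])]
[256.8 223.7] [255.5 213.2]
```

View pics/m3.png

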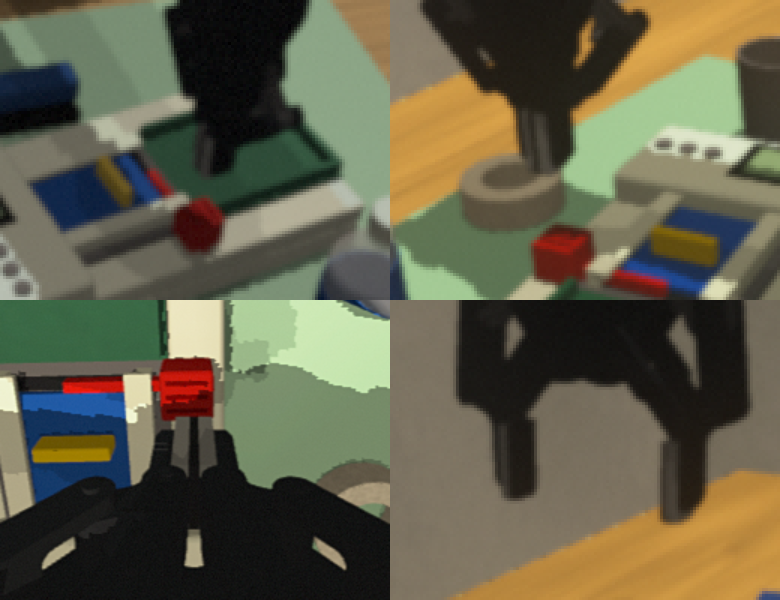

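In all views the visible fingertips sit about 20 mm above where the reported TCP projects, and laterally they line up with the tab. I'll quantify that before touching down by force.

```bash
python3 - <<'E'
from h import *
print(tri(cal('scene'),(330,168),cal('side'),(191.7,206.7)),bot.get_obs()['ee_pos'])
E
python3 -m crank '[{"gripper":0,"travel":[0,0,5],"twist":[0,0,0]},{"gripper":0,"travel":[0,0,5],"twist":[0,0,0]},{"gripper":0,"travel":[0,0,4],"twist":[0,0,0]},{"gripper":0,"travel":[0,0,0],"twist":[0,0,0]}]'
```

```text
(array([0.6491198 , 0.07657813, 0.10381767]), np.float64(0.0002987544437459166)) [0.64767089 0.07644899 0.08216155]
time: 2.35
ee_pos: [0.6467, 0.0764, 0.0661]
tcp_rot: [-179.9, -0.0, 99.7]
wrist_force: [-0.5, 0.1, -0.8]
opening: -0.0001
grasp_force: 0.0
```

```bash
python3 -m crank '[{"gripper":0,"travel":[0,0,3],"twist":[0,0,0]},{"gripper":0,"travel":[0,0,3],"twist":[0,0,0]},{"gripper":0,"travel":[0,0,0],"twist":[0,0,0]}]'; python3 -m crank '[{"gripper":0,"travel":[0,0,4],"twist":[0,0,0]},{"gripper":0,"travel":[0,0,4],"twist":[0,0,0]},{"gripper":0,"travel":[0,0,0],"twist":[0,0,0]}]'; python3 -m crank '[{"gripper":0,"travel":[0,0,4],"twist":[0,0,0]},{"gripper":0,"travel":[0,0,4],"twist":[0,0,0]},{"gripper":0,"travel":[0,0,0],"twist":[0,0,0]}]'
```

```text
time: 2.72
ee_pos: [0.6468, 0.0764, 0.0604]
tcp_rot: [-180.0, -0.0, 99.7]
wrist_force: [-0.4, -0.1, -0.2]
opening: -0.0002
grasp_force: 0.0
time: 3.1
ee_pos: [0.6467, 0.0764, 0.0521]
tcp_rot: [-180.0, -0.0, 99.7]
wrist_force: [0.0, 0.4, 0.0]
opening: -0.0001
grasp_force: 0.0
time: 3.48
ee_pos: [0.6467, 0.0764, 0.0441]
tcp_rot: [-180.0, -0.0, 99.7]
wrist_force: [0.0, 0.1, 0.5]
opening: 0.0
grasp_force: 0.0
```

No contact at a reported z of 44 mm, which confirms the real tips are about 21 mm above the reported TCP. Contact should come near 42 mm and the stop near 32 mm.

```bash
for i in 1; do python3 -m crank '[{"gripper":0,"travel":[0,0,2],"twist":[0,0,0]},{"gripper":0,"travel":[0,0,2],"twist":[0,0,0]},{"gripper":0,"travel":[0,0,0],"twist":[0,0,0]}]'; python3 -m crank '[{"gripper":0,"travel":[0,0,2],"twist":[0,0,0]},{"gripper":0,"travel":[0,0,2],"twist":[0,0,0]},{"gripper":0,"travel":[0,0,0],"twist":[0,0,0]}]'; done | grep -E "ee_pos|wrist"
```

```text
ee_pos: [0.647, 0.0764, 0.0406]
wrist_force: [-0.2, -0.4, 0.1]
ee_pos: [0.647, 0.0764, 0.0366]
wrist_force: [0.3, 1.2, 1.2]
```

```bash
python3 -m crank '[{"gripper":0,"travel":[0,0,2],"twist":[0,0,0]},{"gripper":0,"travel":[0,0,0],"twist":[0,0,0]}]'| grep -E "ee_pos|wrist"
python3 -m crank '[{"gripper":0,"travel":[0,0,2],"twist":[0,0,0]},{"gripper":0,"travel":[0,0,0],"twist":[0,0,0]}]'| grep -E "ee_pos|wrist"
python3 - <<'E'
from h import *
a=bot.camera('scene');b=bot.camera('side')
z=lambda im,x,y:cv2.resize(im[y:y+100,x:x+130,::-1],(390,300),interpolation=cv2.INTER_NEAREST)
cv2.imwrite('pics/m4.png',np.hstack([z(a,260,110),z(b,140,180)]))
E
```

```text
ee_pos: [0.6471, 0.0765, 0.0345]
wrist_force: [0.7, 0.0, 1.6]
ee_pos: [0.647, 0.0765, 0.0324]
wrist_force: [1.0, 1.0, 1.0]
```

View pics/m4.png

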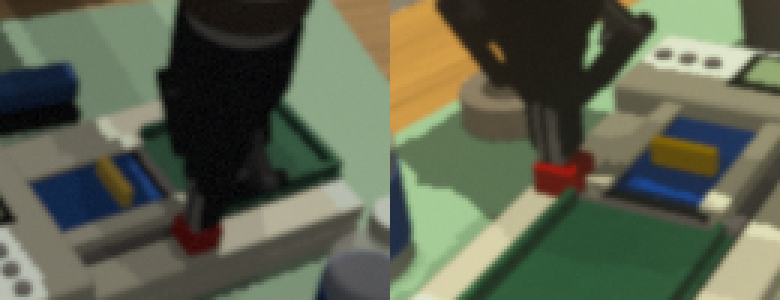

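The fingertips are on the tab, which is visibly pressed, and the red bar has dropped out of view. I keep pressing until the stop shows as a force jump.

```bash
M='import sys'; python3 -m crank '[{"gripper":0,"travel":[0,0,1],"twist":[0,0,0]},{"gripper":0,"travel":[0,0,0],"twist":[0,0,0]}]'| grep -E "ee_pos|wrist"
python3 -m crank '[{"gripper":0,"travel":[0,0,1],"twist":[0,0,0]},{"gripper":0,"travel":[0,0,0],"twist":[0,0,0]}]'| grep -E "ee_pos|wrist"
python3 -m crank '[{"gripper":0,"travel":[0,0,1],"twist":[0,0,0]},{"gripper":0,"travel":[0,0,0],"twist":[0,0,0]}]'| grep -E "ee_pos|wrist"
```

```text
ee_pos: [0.647, 0.0764, 0.0316]
wrist_force: [0.1, -0.9, 1.7]
ee_pos: [0.647, 0.0764, 0.0306]
wrist_force: [0.4, 0.2, 2.2]
ee_pos: [0.6471, 0.0764, 0.0304]
wrist_force: [-2.5, -1.1, 7.5]
```

```bash
python3 -m crank '[{"gripper":0,"travel":[0,0,1],"twist":[0,0,0]},{"gripper":0,"travel":[0,0,0],"twist":[0,0,0]},{"gripper":0,"travel":[0,0,0],"twist":[0,0,0]}]'| grep -E "ee_pos|wrist"

```

```text
ee_pos: [0.6471, 0.0764, 0.0304]
wrist_force: [-5.6, -1.0, 13.4]
```

The tab is at its stop: 13 N with no further motion, so the tip is at z 54 when reported z is 30.4, an offset of 23.6 mm. Next I lift, go behind the rib and come down to about z 52.

```bash
python3 -m crank '[{"gripper":0,"travel":[0,0,-20],"twist":[0,0,0]},{"gripper":0,"travel":[0,0,-22],"twist":[0,0,0]},{"gripper":0,"travel":[-19,-20,0],"twist":[0,0,0]},{"gripper":0,"travel":[-19,-20,0],"twist":[0,0,0]},{"gripper":0,"travel":[-19,-20,0],"twist":[0,0,0]},{"gripper":0,"travel":[0,0,0],"twist":[0,0,0]},{"gripper":0,"travel":[0,0,20],"twist":[0,0,0]},{"gripper":0,"travel":[0,0,10],"twist":[0,0,0]},{"gripper":0,"travel":[0,0,10],"twist":[0,0,0]},{"gripper":0,"travel":[0,0,0],"twist":[0,0,0]}]'| grep -E "ee_pos|wrist"
python3 - <<'E'
from h import *
a=bot.camera('scene');b=bot.camera('side');np.save('pics/s5.npy',a);np.save('pics/d5.npy',b)
z=lambda im,x,y:cv2.resize(im[y:y+100,x:x+130,::-1],(390,300),interpolation=cv2.INTER_NEAREST)
cv2.imwrite('pics/m5.png',np.hstack([z(a,240,110),z(b,170,180)]))
E
```

```text
ee_pos: [0.5972, 0.0104, 0.0299]
wrist_force: [0.4, -0.3, -0.3]
```

View pics/m5.png

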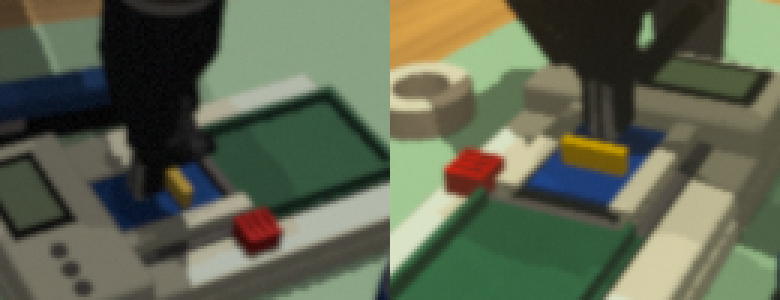

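The fingertips are just behind the rib, centred, and the tab is down with the bar clear. I go 4 mm lower and start pushing.

```bash
python3 -m crank '[{"gripper":0,"travel":[0,0,4],"twist":[0,0,0]},{"gripper":0,"travel":[0,0,0],"twist":[0,0,0]},{"gripper":0,"travel":[5,0,0],"twist":[0,0,0]},{"gripper":0,"travel":[5,0,0],"twist":[0,0,0]},{"gripper":0,"travel":[5,0,0],"twist":[0,0,0]},{"gripper":0,"travel":[5,0,0],"twist":[0,0,0]},{"gripper":0,"travel":[0,0,0],"twist":[0,0,0]}]'| grep -E "ee_pos|wrist"
python3 -m crank '[{"gripper":0,"travel":[6,0,0],"twist":[0,0,0]},{"gripper":0,"travel":[6,0,0],"twist":[0,0,0]},{"gripper":0,"travel":[6,0,0],"twist":[0,0,0]},{"gripper":0,"travel":[6,0,0],"twist":[0,0,0]},{"gripper":0,"travel":[6,0,0],"twist":[0,0,0]},{"gripper":0,"travel":[0,0,0],"twist":[0,0,0]}]'| grep -E "ee_pos|wrist"
python3 - <<'E'
from h import *
a=cal('scene');b=cal('side');A=bot.camera('scene');B=bot.camera('side')
for bl in blobs(A,'yellow',15)+blobs(B,'yellow',15):print(bl[0],bl[1].round(1),bl[2])
z=lambda im,x,y:cv2.resize(im[y:y+100,x:x+130,::-1],(390,300),interpolation=cv2.INTER_NEAREST)
cv2.imwrite('pics/m6.png',np.hstack([z(A,250,110),z(B,150,190)]))
E
```

```text
ee_pos: [0.594, 0.0303, 0.0267]
wrist_force: [-0.3, -0.1, 0.4]
ee_pos: [0.5889, 0.06, 0.0266]
wrist_force: [0.6, 0.1, -0.6]
16 [318.1 165.5] [316 163   5   6]
22390 [401.  212.1] [249 107 263 277]
10478 [ 43.8 302.8] [  0 202 116 182]
2416 [160.7 191.8] [117 160  84  64]
242 [225.5 243.6] [213 237  25  15]
42 [459.  316.2] [455 307   8  18]
37 [467.9 280.3] [463 275  11  13]
33 [443.2 327.5] [437 323  13  10]
32 [469.  304.2] [465 297   9  14]
22 [251.3 232.4] [248 230   7   5]
15 [488.1 291. ] [484 288   9   7]
```

View pics/m6.png

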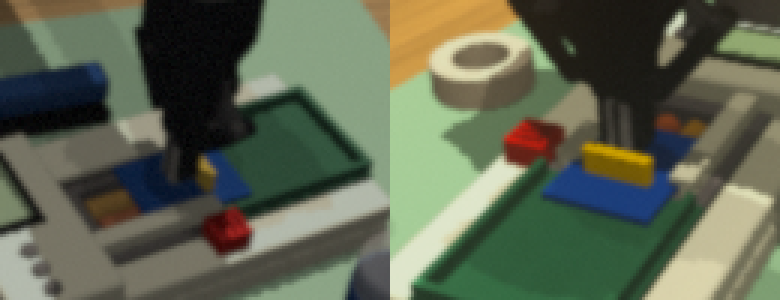

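The cover is moving straight over the edge into the tray with the rib at the fingertips. I continue about 66 mm more.

```bash
python3 -m crank '[{"gripper":0,"travel":[6,0,0],"twist":[0,0,0]},{"gripper":0,"travel":[6,0,0],"twist":[0,0,0]},{"gripper":0,"travel":[6,0,0],"twist":[0,0,0]},{"gripper":0,"travel":[6,0,0],"twist":[0,0,0]},{"gripper":0,"travel":[6,0,0],"twist":[0,0,0]},{"gripper":0,"travel":[6,0,0],"twist":[0,0,0]},{"gripper":0,"travel":[6,0,0],"twist":[0,0,0]},{"gripper":0,"travel":[6,0,0],"twist":[0,0,0]},{"gripper":0,"travel":[6,0,0],"twist":[0,0,0]},{"gripper":0,"travel":[6,0,0],"twist":[0,0,0]},{"gripper":0,"travel":[6,0,0],"twist":[0,0,0]},{"gripper":0,"travel":[0,0,0],"twist":[0,0,0]}]'| grep -E "ee_pos|wrist"
python3 - <<'E'
from h import *
b=cal('side');B=bot.camera('side');t=np.radians(100);R=np.array([[np.cos(t),-np.sin(t)],[np.sin(t),np.cos(t)]]);O=np.array([.5948,.024])
q=lambda p,z:(R.T@(plane(b,p,z)[:2]-O)*1e3).round(1)
for bl in blobs(B,'yellow',60):
    if bl[0]<2000: print('yel',bl[0],bl[1].round(1),q(bl[1],.053))
for bl in blobs(B,'blue',100):
    if 150<bl[1][0]<260: 
        h=cv2.convexHull(max(cv2.findContours(bl[3],0,2)[0],key=cv2.contourArea))
        print('blue',bl[0],bl[1].round(1),[(p.tolist(),q(p,.045).tolist()) for p in cv2.approxPolyDP(h,4,True)[:,0]])
E
```

```text
ee_pos: [0.5779, 0.1249, 0.0267]
wrist_force: [0.5, -0.3, -0.3]
yel 1577 [148.5 197.8] [ -35.6 -226.1]
yel 283 [203.6 267.2] [116.7   1.4]
yel 109 [246.6 238. ] [22.  25.3]
yel 77 [469.7 304.8] [ 51.2 347.1]
yel 66 [459.7 315.6] [ 76.2 335.3]
blue 639 [201.9 278.7] [([228, 270], [99.6, 32.1]), ([212, 291], [148.7, 33.9]), ([176, 279], [147.2, -26.9]), ([188, 266], [114.9, -28.3])]
blue 123 [227.7 259. ] [([219, 254], [69.6, -0.4]), ([237, 260], [72.5, 33.1]), ([226, 264], [88.0, 22.4])]
```

The cover's front edge is at x≈148, so its centre is at about 108, and y≈2, within the limits. I back off, lift clear and check.

```bash
python3 -m crank '[{"gripper":0,"travel":[-6,0,0],"twist":[0,0,0]},{"gripper":0,"travel":[-4,0,-3],"twist":[0,0,0]},{"gripper":0,"travel":[0,0,-30],"twist":[0,0,0]},{"gripper":0,"travel":[0,0,-50],"twist":[0,0,0]},{"gripper":0,"travel":[0,0,-50],"twist":[0,0,0]},{"gripper":0,"travel":[-50,-20,-30],"twist":[0,0,0]},{"gripper":0,"travel":[-50,-20,0],"twist":[0,0,0]},{"gripper":0,"travel":[-40,0,0],"twist":[0,0,0]},{"gripper":0,"travel":[0,0,0],"twist":[0,0,0]},{"gripper":0,"travel":[0,0,0],"twist":[0,0,0]}]'
python3 - <<'E'
from h import *
A=bot.camera('scene');B=bot.camera('side')
b=cal('side');t=np.radians(100);R=np.array([[np.cos(t),-np.sin(t)],[np.sin(t),np.cos(t)]]);O=np.array([.5948,.024])
q=lambda p,z:(R.T@(plane(b,p,z)[:2]-O)*1e3).round(1)
for bl in blobs(B,'yellow',60):
    if bl[0]<400: print('yel',bl[0],bl[1].round(1),q(bl[1],.053))
cv2.imwrite('pics/m7.png',np.hstack([cv2.resize(im[y:y+200,x:x+260,::-1],(390,300)) for im,x,y in[(A,180,100),(B,90,150)]]))
E
```

```text
time: 11.82
ee_pos: [0.5638, -0.0303, 0.1898]
tcp_rot: [-180.0, -0.0, 99.7]
wrist_force: [-1.0, 0.3, -0.2]
opening: 0.0
grasp_force: 0.0
yel 257 [203.4 267.5] [117.4   1.4]
yel 113 [246.6 237.8] [21.4 25.1]
```

View pics/m7.png

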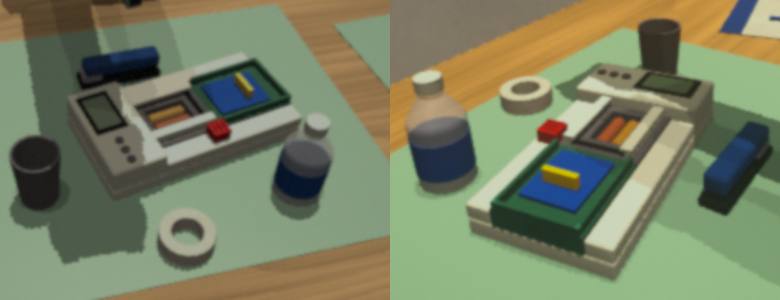

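The cover lies flat in the tray, the bay is open, the tab is down, the bystanders have not moved and the arm is clear.

```bash
python3 -c "
from workcell import bot
print(bot.job_done())"
```

```text
the job is handed in; nothing more can be done
None
```

I pressed the tab to its stop and pushed the cover out of its guides; it lies flat in the green tray at about x 108, y 2 mm. The four bystanders are where they stood, the arm is clear, and the job was handed in at about 12 s of the 40 s, though the hand-in call returned no verdict.

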